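Clamp a turned knob rod in the V-cradle for drilling

TASK

Take the rod with the knob from the wooden rest, lay its stem in the groove of the V-cradle with the plain end towards the back stop, and push it home until it bears on both sides of the groove and its end touches the stop. Then crank the clamp handle clockwise until the pad presses the stem down firmly, and let go. Leave the other two rods and everything else on the bench where they are.

Things in the scene. Friction and masses are not known exactly. Their poses are not given: they have to be found in the camera images.
- rod_grip (a point): Knob rod, loose, brown wood, 0.1 kg: stem 28 mm in diameter, 190 mm long, with a turned knob (44 mm in diameter, 22 mm long, flat outer face) on one end; the only rod in the rest with a knob. This point: on the stem's axis, 100 mm from the plain end, 90 mm from the knob, near the balance point; a good place to grip. Its x axis runs along the stem to the plain end; knob's outer face at x = -112 mm.
- rod_tip (a point): Centre of the plain end face of the knob rod; x axis points out of that end.
- rest: Plywood rest, fixed, 150 x 200 mm: two rails 112 mm apart carry three parallel rods in V notches 72 mm apart, axes 42 mm above the bench, pointing along its x axis. The rods' places are swapped from run to run. Between the rails the rods are free from below, but for two 12 mm high battens midway between the lanes. Origin: centre of its underside.
- seat (a point): Point on the V-cradle where the centre of the rod's plain end must come: on the groove's axis at the face of the back stop, 42 mm above the bench. x axis: along the groove towards the stop (the push direction), z up. The 90 degree groove starts at x = -188 mm, so only the knob sticks out when the rod is home; it is open from -165 to -103 mm as room for fingers while the rod is laid in about 35 mm short of the stop.
- cradle: The fixed V-cradle, axes as seat; origin on the bench below the seat point. Groove edges 50 mm above the bench, 56 mm apart; base board 14 mm thick. A stem laid in it centres itself. A steel yoke spans the groove from x = -31 to -13 mm: posts at y = -48 and +48 mm, 14 mm square, crossbar from 98 to 114 mm above the bench; it carries the clamp screw.
- flank_a: The groove's sloping side on the +y side of the cradle, wood.
- flank_b: The groove's sloping side on the -y side of the cradle, wood.
- stop: The back stop, an upright wooden board 72 mm wide across the end of the groove, top 76 mm above the bench.
- pad: Round rubber pad, 24 mm in diameter, under the clamp screw, 22 mm before the stop; origin: centre of its underside. With the screw fully up it is 7 mm above the seated stem. It is sprung (4 N per mm).
- crank_axis (a point): Fixed point on the upright axis of the clamp screw, 140 mm above the bench.
- crank_handle (a point): Middle of the crank's upright wooden handle: 16 mm in diameter, 50 mm high, turns freely on its pin, 40 mm from the screw axis, its middle about 168 mm above the bench (it sinks with the screw). The crank arm is at its foot.
- crank (a joint): Angle of the crank (rad), growing clockwise seen from above, 0 to 7.0 (hard stop); starts at 0 to 1.2. At 0 the handle lies from the axis towards the stop (push direction). Screw, crank and pad sink 1.6 mm per rad. The pad meets the seated stem at about 4.4 and presses firmly from 5.7 on; going to the hard stop is fine. It stays where left; takes about 2 N at the handle.
- plain_rod: Bystander in the rest: plain rod, 28 mm in diameter, 212 mm long.
- spigot_rod: Bystander in the rest: rod, 28 mm in diameter, 212 mm long, its +x end thinned to 14 mm.
- mushroom: Bystander: wooden mushroom-shaped knob, 60 mm wide, 44 mm high; origin under its centre.
- jar: Bystander: white jar, 84 mm wide, 95 mm high; origin under its centre.
- sanding_block: Bystander: cork sanding block, 100 x 60 x 35 mm; origin under its centre.
- brush: Bystander: flat brush with a wooden handle, lying beyond the cradle.
- hammer: Bystander: hammer, lying on the right near the slats.
There are look-alikes about, which are no part of the job. Leave any black look-alike of the part that bears rod_grip alone.

How it is judged:
By the outcome, as a careful person would: the job done as asked, in the order asked, and still so for the second after the job is handed in, with the robot touching nothing.
It also fails if it takes over 67 s, if anything falls off the work surface, if the arm or the gripper's body presses on something with over 40 N, if the wrist force passes 120 N, or if a joint passes its speed limit or range.

ROBOT

A 6-joint arm with a two-finger parallel gripper is mounted at the origin on the work surface. World frame = base frame: x ahead of the robot, y to its left, z up, the work surface at z = 0. Lengths are in m, angles in rad, forces in N, time in s.
With the tool pointing down it reaches from about 0.35 to 0.775 m from the base axis. Payload 7.3 kg.
Tool frame: the origin (TCP) lies at the very end of the fingers, on their centre line; the grasp point (between the pads) lies 19 mm behind it; z points along the fingers, y is the line along which they close (so a half turn about z gives the same grasp; the last joint's range is limited). The gripper opens to 92 mm and grips with 3 to 60 N. Pads are 19 mm wide; open, the fingers measure 130 mm over their backs; the gripper's body (75 mm by 190 mm) begins 47 mm behind the grasp point.
Start: joints at [1.047, 0.342, 1.524, -0, 1.275, -0.146], TCP at [0.194, 0.488, 0.227] pointing down, gripper open.
Joint ranges: [-2.53, 2.53], [-0.77, 2.02], [0.04, 2.7], [-1, 4.14], [0.28, 2.66], [-3.11, 3.11]. Speed limits (rad/s): [2.57, 2.57, 3.14, 3.14, 3.14, 3.14].

INTERFACE

Orientations are given as [roll, pitch, yaw] about the fixed x, y, z axes, in that order (R = Rz(yaw) Ry(pitch) Rx(roll)).
In Python, from cell import * gives the robot as it stands.
- The arm moves only by the tool step_arm, never from a script. Its argument "commands" is a list of rows, each a list of 7 numbers: the opening, from 0 (shut) to 1 (fully open), then the shift along the world's x, y, z in cm, then the turn, a rotation vector about the world's x, y, z in rad. A call has 1 to 5 rows; each row is the pose to reach, as a shift and turn from the pose commanded when the call began; what a row does not reach only later rows make up. A row lasts 1/12 s, in which the tool goes at most 41.7 mm and 7.16 degrees, less where a joint would pass 70% of its speed; a pose out of reach is approached as far as the arm can. A call with a gripper value outside its range is refused whole. The fingers move at their own pace and stop on an object; "grip_force" is the grip in N (left out, the last holds). Time passes only in rows, so rows that repeat a pose let the fingers close. It gives the time, the measured TCP pose, the force, the opening and the grip force at its end, in the units of the state.
- observe(): the state, without advancing time (a new reading comes with each control period).
- read_camera(name): name is "side" or "top" or "wrist"; returns the picture (400x640x3 uint8, red, green, blue); there is no depth.
- camera_model(name): a dict with "vfov" (degrees; the focal length in pixels is half the picture's height over the tangent of half this angle, whatever the lens; pixels are square), "cx", "cy" (the principal point, pixels), "world_to_cam" (4x4, takes a point from world to camera coordinates). Camera axes: x right, y up, looking along -z (the intrinsics and any distortion apply to the point x, -y, -z); pixel columns grow to the right and rows downward; lengths in m; the calibration is good to about 2 mm. A picture is of the moment at which its call begins: read the wrist's pose just before it. camera_model takes no time and is no camera call; for the wrist camera it gives the pose at the moment of the call.
- hand_in(): hands the job in; it is judged then, once.
The state is a dict: "time": time; "qpos": joint angles; "qvel": joint speeds; "joint_efforts": joint torques, N m; "tool_pos": TCP position; "tool_rot": TCP orientation; "contact_force": force on the tool from outside, world axes, zero at the start; "torque": the same for the moment, N m; "opening": finger opening in m; "grip_force": force on a finger pad.
Only numpy, scipy, OpenCV 4.12 (cv2) and the standard library are available. Lean on these libraries where they do the work, as an engineer would, in place of code of your own. Each camera call takes 0.05 s, during which the arm holds its last target. There are 200 camera calls.

## Working session

There is one attempt and no reset: what is moved stays moved. The work goes in short steps, Python scripts to look and compute and a tool call to move; the robot and the scene stay as the last step left them, time stands still between calls to the robot, and variables do not carry over. Pictures are saved under pics/ and viewed, at most 10 in all, crops included, and the job is handed in when it is done.

Besides the shell and the picture viewer there is one more tool, called after ">>>" as a command line: name --pt "numbers of a row" for each row, then --argument value for the rest. step_arm: Moves the arm, as the interface text tells. Its arguments: {"type":"object","properties":{"commands":{"type":"array"},"grip_force":{"type":"number"}},"required":["commands"]}

```bash
mkdir -p pics; ls
python3 - <<'E'
from cell import *
import cv2,numpy as np
for n in("top","side"):
    im=read_camera(n); cv2.imwrite(f"pics/{n}0.png",im[:,:,::-1]); m=camera_model(n)
    print(n,{k:(np.round(v,4).tolist() if k=="world_to_cam" else v) for k,v in m.items()})
E
```

```text
pics
top {'vfov': 43.16770385239169, 'cx': 316.5370614964921, 'cy': 195.98065734193747, 'world_to_cam': [[-0.0262, -0.9996, -0.0044, -0.0209], [0.9888, -0.0265, 0.1468, -0.5026], [-0.1469, -0.0005, 0.9892, -1.5194], [0.0, 0.0, 0.0, 1.0]]}
side {'vfov': 42.321927530983935, 'cx': 320.2431901232529, 'cy': 205.63687850854336, 'world_to_cam': [[0.9652, -0.2607, -0.0193, -0.4762], [0.2005, 0.691, 0.6945, -0.1564], [-0.1677, -0.6742, 0.7193, -1.3938], [0.0, 0.0, 0.0, 1.0]]}
```

View pics/top0.png

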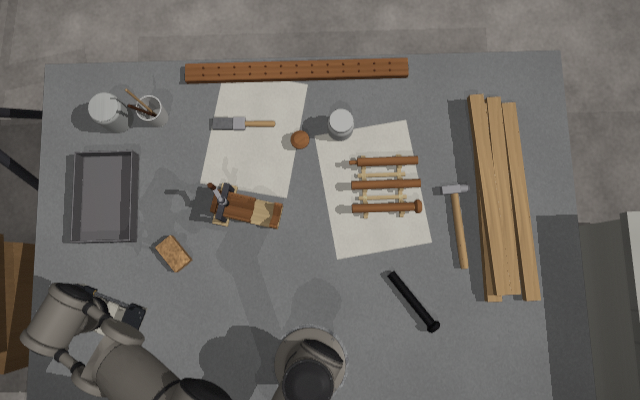

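View pics/side0.png

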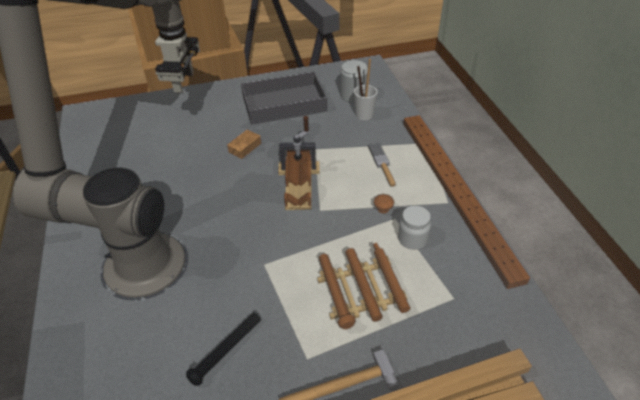

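Candidates in the top view: the knob rod (stem 352–418, 208; knob at 418,206), the plain rod (387,184), the spigot rod (390,160) and the black look-alike (412,300). I choose the brown one with the knob at (418,206). I'll check it and the cradle in one crop.

```bash
cat > h.py <<'E'
from cell import *
import cv2,numpy as np
def K(m): 
    f=200/np.tan(np.radians(m["vfov"])/2); return f
def ray(m,u,v):
    f=K(m);T=np.array(m["world_to_cam"]);R=T[:3,:3]
    d=R.T@np.array([(u-m["cx"])/f,-(v-m["cy"])/f,-1]); o=-R.T@T[:3,3]; return o,d
def onz(m,u,v,z):
    o,d=ray(m,u,v); return o+d*(z-o[2])/d[2]
def proj(m,p):
    f=K(m);c=np.array(m["world_to_cam"])@np.append(p,1); return m["cx"]+f*c[0]/-c[2], m["cy"]-f*c[1]/-c[2]
def tri(ma,a,mb,b):
    o1,d1=ray(ma,*a);o2,d2=ray(mb,*b)
    s=np.linalg.lstsq(np.c_[d1,-d2],o2-o1,rcond=None)[0]
    p,q=o1+s[0]*d1,o2+s[1]*d2; return (p+q)/2,np.linalg.norm(p-q)
E
python3 - <<'E'
from h import *
t=cv2.imread("pics/top0.png");s=cv2.imread("pics/side0.png")
up=lambda i,x,y,w,h,k:cv2.resize(i[y:y+h,x:x+w],None,fx=k,fy=k,interpolation=cv2.INTER_CUBIC)
a=up(t,192,170,100,70,4);b=up(t,335,145,100,70,4);c=up(s,265,105,100,110,4)[:280*2]
d=up(s,300,235,120,100,4)[:,:400]
cv2.imwrite("pics/c1.png",np.vstack([np.hstack([a,b])]))
cv2.imwrite("pics/c2.png",np.hstack([c,np.vstack([d,np.zeros((c.shape[0]-d.shape[0],400,3),np.uint8)])]))
E
```

```text
(no output)
```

View pics/c1.png

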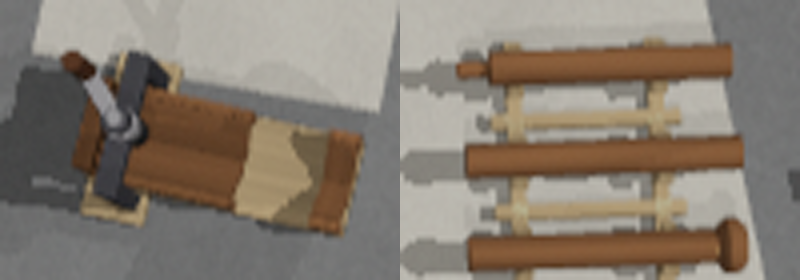

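View pics/c2.png

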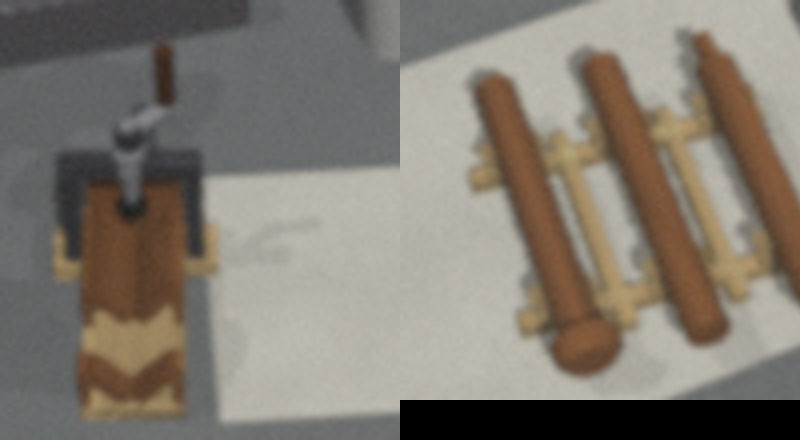

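The crops confirm the choice. The knob is at top (420,206) and the plain end at (352,208), facing left (+y). The cradle's stop and crank are at the left end, around (212,205), and the groove mouth is near (282,214).

Run:
```python
from h import *
m=camera_model("top");t=cv2.imread("pics/top0.png")
hsv=cv2.cvtColor(t,cv2.COLOR_BGR2HSV)
mask=((hsv[...,0]<14)&(hsv[...,1]>110)&(hsv[...,2]>60)).astype(np.uint8)
n,l,st,c=cv2.connectedComponentsWithStats(mask)
for i in range(1,n):
    if st[i,4]<60: continue
    p=np.argwhere(l==i)[:,::-1].astype(np.float32)
    r=cv2.minAreaRect(p);b=cv2.boxPoints(r)
    print(st[i],np.round(c[i],1),'rect',np.round(r[0],1),np.round(r[1],1),round(r[2],1))
    z=.042
    if 340<c[i][0]<430 and 195<c[i][1]<220:
        # stem centre line from columns
        xs=np.arange(358,408);ys=[np.mean(np.where(l[:,x]==i)[0]) for x in xs]
        k=np.polyfit(xs,ys,1); u0,u1=st[i][0]-.5,st[i][0]+st[i][2]-.5
        A=onz(m,u0,np.polyval(k,u0),.042);B=onz(m,u1,np.polyval(k,u1),.042)
        d=(A-B)/np.linalg.norm(A-B); print("plain",A,"knob",B,"len",np.linalg.norm(A-B),"grip",A-.1*d,"yaw",np.arctan2(d[1],d[0]))
# cradle rough: groove mouth mid, handle, axis
cr=lambda u,v:(192+u/4,170+v/4)
for n,(u,v),z in [("mouth_far",(362,136),.05),("mouth_near",(344,234),.05),("stopfar",(98,92),.076),("stopnear",(74,168),.076),("handletop",(72,62),.19),("axis",(122,124),.14),("postfar",(132,56),.114),("postnear",(112,200),.114),("edge far 1",(255,112),.05),("edge near1",(235,210),.05)]:
    print(n,np.round(onz(m,*cr(u,v),z),4))
ms=camera_model("side");cs=lambda u,v:(265+u/4,105+v/4)
print("handle top tri",tri(m,cr(72,62),ms,cs(162,44)))
print(observe())
```

```text
[ 185   58  223   24 3637] [295.1  69.7] rect [296.   70.3] [ 19.4 222.5] 88.4
[291 131  18  18 216] [299.2 139.2] rect [299.5 139.5] [17. 17.] 90.0
[349 156  69  10 443] [384.8 161. ] rect [383. 161.] [ 7.7 68.2] 88.0
[352 179  69  10 472] [385.9 183.8] rect [386.  183.7] [ 7.7 68.2] 88.1
[223 191  33  31 622] [239.1 206.8] rect [239.  206.6] [27.9 25.5] 14.0
[210 195   8  18  78] [213.6 204.4] rect [214.6 203.8] [ 6.3 16.7] 14.0
[352 200  70  13 504] [387.7 206.9] rect [386.5 206. ] [12. 69.] 90.0
plain [ 0.46047588 -0.14011492  0.042     ] knob [ 0.46263919 -0.3542674   0.042     ] len 0.2141634043580626 grip [ 0.461486   -0.24010982  0.042     ] yaw 1.580897693032902
[270 203  12  25 159] [275.6 214.9] rect [275.5 215.1] [ 7.1 24.3] 13.2
mouth_far [0.478 0.07  0.05 ]
mouth_near [0.4036 0.0849 0.05  ]
stopfar [0.5132 0.2661 0.076 ]
stopnear [0.4562 0.2839 0.076 ]
handletop [0.5166 0.2614 0.19  ]
axis [0.4792 0.2359 0.14  ]
postfar [0.5332 0.2336 0.114 ]
postnear [0.4274 0.248  0.114 ]
edge far 1 [0.4987 0.1514 0.05  ]
edge near1 [0.424  0.1672 0.05  ]
handle top tri (array([0.51927571, 0.26025987, 0.19409829]), np.float64(0.00678044980055201))
{'time': 0.1, 'qpos': array([ 1.04698775e+00,  3.42638782e-01,  1.52490592e+00, -1.59565176e-05,
        1.27541106e+00, -1.46030271e-01]), 'qvel': array([-5.00783794e-04, -2.45903687e-03, -1.19654972e-03,  6.57522769e-05,
       -7.86054681e-04, -3.81313270e-04]), 'joint_efforts': array([ 1.07521526e-03, -4.32006168e+01, -2.44695586e+01,  7.18004582e-02,
        5.25664003e-02, -5.90633795e-05]), 'tool_pos': array([0.19346603, 0.48766548, 0.2261273 ]), 'tool_rot': array([-3.14024184e+00, -1.83250975e-04,  2.76381888e+00]), 'contact_force': array([-0.0062873 , -0.02304619, -0.11383646]), 'torque': array([ 0.00699935,  0.02107333, -0.01833478]), 'grip_force': 0.0, 'opening': 0.09202100295379574}
```

>>> step_arm --pt "1 10 -12 9 0 0 -0.55" --pt "1 10 -12 9 0 0 -0.55" --pt "1 10 -12 9 0 0 -0.55" --pt "1 10 -12 9 0 0 -0.55" --pt "1 10 -12 9 0 0 -0.55"

```text
time: 0.52
tool_pos: [0.2964, 0.3657, 0.3195]
tool_rot: [3.137, 0.001, 2.205]
contact_force: [-0.3, 1.1, 0.4]
opening: 0.0915
grip_force: 0.0
```

>>> step_arm --pt "1 13 -14 0 0 0 -0.6" --pt "1 13 -14 0 0 0 -0.6" --pt "1 13 -14 0 0 0 -0.6" --pt "1 13 -14 0 0 0 -0.6" --pt "1 13 -14 0 0 0 -0.6"

```text
time: 0.93
tool_pos: [0.4256, 0.225, 0.3164]
tool_rot: [3.142, 0.001, 1.605]
contact_force: [0.3, 0.4, 0.3]
opening: 0.092
grip_force: 0.0
```

>>> step_arm --pt "1 1.5 -12 0 0 0 -0.03" --pt "1 1.5 -12 0 0 0 -0.03" --pt "1 1.5 -12 0 0 0 -0.03" --pt "1 1.5 -12 0 0 0 -0.03" --pt "1 1.5 -12 0 0 0 -0.03"

```text
time: 1.35
tool_pos: [0.4388, 0.1062, 0.3165]
tool_rot: [-3.141, -0.0, 1.579]
contact_force: [0.1, 0.2, -0.9]
opening: 0.092
grip_force: 0.0
```

Run:
```python
from h import *
m=camera_model("wrist");im=read_camera("wrist")
cv2.imwrite("pics/w1.png",im[:,:,::-1]); np.savez("w1.npz",**m)
T=m["world_to_cam"];print(-T[:3,:3].T@T[:3,3],T[:3,:3],m["vfov"],observe()["tool_pos"],observe()["tool_rot"])
```

```text
[0.43918215 0.19080944 0.47537936] [[ 9.99960306e-01  8.90993427e-03  5.07333586e-06]
 [-8.47281754e-03  9.51078625e-01 -3.08832738e-01]
 [-2.75650454e-03  3.08820436e-01  9.51116365e-01]] 62.11931573693431 [0.43861033 0.10751189 0.31654098] [-3.14108299e+00 -4.13311803e-04  1.58161012e+00]
```

View pics/w1.png

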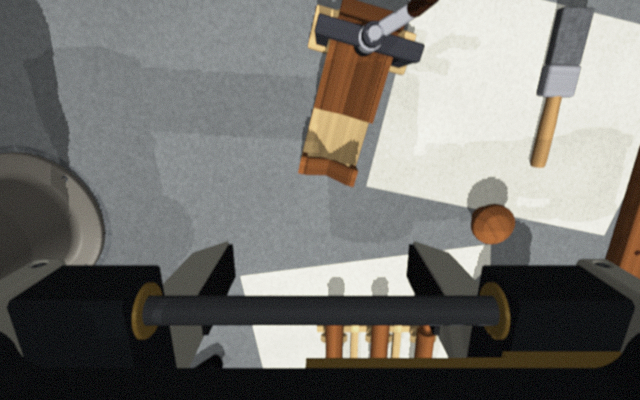

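The view shows the cradle blocks at (355,85) and (328,168), the yoke at (370,38), the handle top at about (425,5), and the open section between the blocks.

Run:
```python
from h import *
m=dict(np.load("w1.npz"));t=cv2.imread("pics/w1.png")
hsv=cv2.cvtColor(t,cv2.COLOR_BGR2HSV)
mask=((hsv[...,0]<13)&(hsv[...,1]>125)&(hsv[...,2]>50)).astype(np.uint8)
mask[:, :270]=0;mask[:,430:]=0;mask[200:]=0
n,l,st,c=cv2.connectedComponentsWithStats(mask)
for i in range(1,n):
    if st[i,4]>80: print(i,st[i],np.round(c[i],1))
L=[];R=[]
for v in list(range(64,100,2)):
    x=np.where(mask[v])[0]; L.append(onz(m,x.min()-.5,v,.05)[:2]);R.append(onz(m,x.max()+.5,v,.05)[:2])
L=np.array(L);R=np.array(R)
kl=np.polyfit(L[:,1],L[:,0],1);kr=np.polyfit(R[:,1],R[:,0],1)
for y in (.16,.2,.235): print(y,np.polyval(kl,y),np.polyval(kr,y),(np.polyval(kr,y)-np.polyval(kl,y))*np.cos(np.arctan(kl[0])),"mid",(np.polyval(kl,y)+np.polyval(kr,y))/2)
print("yaw",np.pi/2-np.arctan(kl[0]),np.pi/2-np.arctan(kr[0]))
a=cv2.resize(t[0:200,280:450],None,fx=3.5,fy=3,interpolation=cv2.INTER_CUBIC);cv2.imwrite("pics/w1c.png",a)
```

```text
1 [339   0  52  24 500] [360.9  11.5]
12 [ 316   40   74   83 2367] [352.5  82. ]
24 [299 156  58  30 503] [329.5 169.6]
0.16 0.4258041570622663 0.5053216348278755 0.07564269583434927 mid 0.46556289594507094
0.2 0.43877017906942084 0.5143612363589801 0.07190760465523674 mid 0.4765657077142005
0.235 0.45011544832568107 0.5222708876986967 0.06863939987351327 mid 0.48619316801218887
yaw 1.257332917760873 1.3485397517960362
```

View pics/w1c.png

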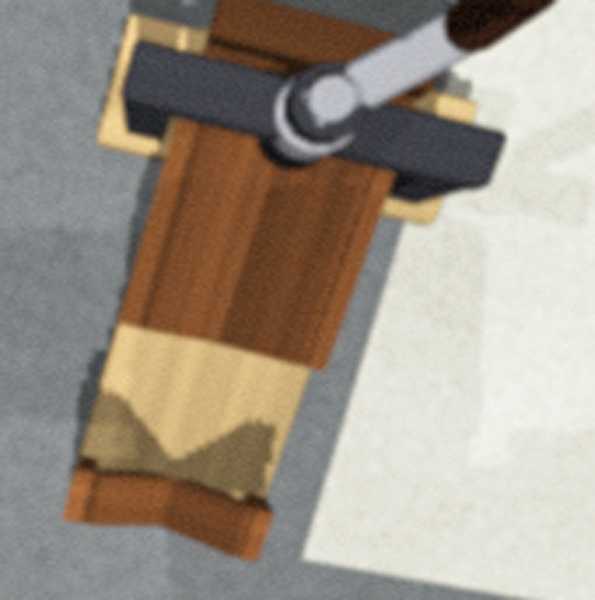

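Run:
```python
from h import *
m=dict(np.load("w1.npz"))
P=lambda u,v,z:onz(m,280+u/3.5,v/3,z)[:2]
V=np.array([P(*p,.022) for p in [(165,527),(222,343),(245,258),(268,175)]])
ml,mr=P(67,520,.05),P(256,559,.05); bl,br=P(120,322,.05),P(323,364,.05); tl,tr=P(175,125,.05),P(393,172,.05)
print("valley",V); print("mouth",ml,mr,(ml+mr)/2,np.linalg.norm(mr-ml)); print("block",bl,br,(bl+br)/2,np.linalg.norm(br-bl)); print("top",tl,tr)
f=lambda a,b:np.arctan2(*(b-a)[::-1])
print("yaws valley",f(V[0],V[3]),"left",f(ml,tl),f(bl,tl),"right",f(mr,tr),f(br,tr),"ends",f(ml,mr)+np.pi/2,f(bl,br)+np.pi/2,"mids",f((ml+mr)/2,(bl+br)/2),"dist",np.linalg.norm((ml+mr-bl-br)/2))
q=np.polyfit(V[:,1],V[:,0],1);print("fit yaw",np.pi/2-np.arctan(q[0]))
# yoke bar top corners z .114 (crop px)
c=[P(*p,.114) for p in [(140,42),(127,95),(505,132),(490,183)]];print("bar",c,"ctr",np.mean(c,0),"yaw",f(c[0],c[2])+np.pi/2,f(c[1],c[3])+np.pi/2)
print("screw top",P(330,98,.15))
```

```text
valley [[0.44951683 0.08121151]
 [0.4698055  0.16464506]
 [0.47721136 0.20013947]
 [0.48429024 0.23313516]]
mouth [0.41212021 0.09079114] [0.48361411 0.07376227] [0.44786716 0.08227671] 0.07349394498129028
block [0.43171029 0.1743076 ] [0.50422105 0.15810889] [0.46796567 0.16620825] 0.07429810909421389
top [0.44978544 0.2481542 ] [0.52362696 0.23198591]
yaws valley 1.3457848562526487 left 1.3358637392274177 1.3307496487936619 right 1.3231014113887116 1.3139209166882369 ends 1.3369669536025963 1.3510078222821913 mids 1.3357589965189396 dist 0.08630442219702962
fit yaw 1.3451729337706901
bar [array([0.43808589, 0.26377608]), array([0.43457105, 0.24833293]), array([0.54173503, 0.23825509]), array([0.53906676, 0.22264035])] ctr [0.48836468 0.24325111] yaw 1.3293740162861696 1.3297064332272206
screw top [0.48633269 0.24226193]
```

Cradle: yaw about 1.337, seat about (0.492, 0.265). The block and yoke sizes agree with the data. Next I'll move to the rod.

>>> step_arm --pt "0.6 1.2 -18 -4 0 0 0" --pt "0.6 1.2 -18 -4 0 0 0" --pt "0.6 1.2 -18 -4 0 0 0" --pt "0.6 1.2 -18 -4 0 0 0" --pt "0.6 1.2 -18 -4 0 0 0" --grip_force 25

```text
time: 1.82
tool_pos: [0.4506, -0.0741, 0.2755]
tool_rot: [-3.14, 0.001, 1.584]
contact_force: [0.3, 0.3, 0.4]
opening: 0.0631
grip_force: 0.0
```

>>> step_arm --pt "0.6 1.0 -16.6 -8 0 0 0" --pt "0.6 1.0 -16.6 -8 0 0 0" --pt "0.6 1.0 -16.6 -8 0 0 0" --pt "0.6 1.0 -16.6 -8 0 0 0" --pt "0.6 1.0 -16.6 -8 0 0 0"

```text
time: 2.23
tool_pos: [0.4606, -0.2399, 0.1941]
tool_rot: [-3.139, -0.001, 1.584]
contact_force: [-0.2, 0.6, 0.0]
opening: 0.0551
grip_force: 0.0
```

Run:
```python
from h import *
m=camera_model("wrist");im=read_camera("wrist")
t=np.ascontiguousarray(im[:,:,::-1])
for p in [(.4615,-.24,.042),(.4605,-.1401,.042),(.4605,-.2,.042)]:
    print(proj(m,p)); u,v=proj(m,p); cv2.circle(t,(int(u),int(v)),3,(0,255,0),1)
cv2.imwrite("pics/w2.png",t); np.savez("w2.npz",**m)
o=observe();print(o["tool_pos"],o["tool_rot"],o["opening"])
```

```text
(np.float64(320.446000915637), np.float64(185.2605444690041))
(np.float64(320.81169565387523), np.float64(75.20442499404038))
(np.float64(319.9407998106804), np.float64(143.81102424353904))
[ 0.46043698 -0.24080979  0.19340828] [-3.13826375e+00 -1.21398368e-03  1.58242830e+00] 0.05550400776456842
```

View pics/w2.png

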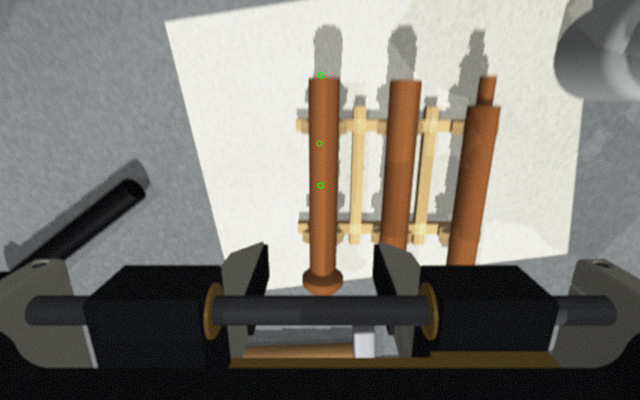

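The rod's centreline is at column 323–324 (plain end at 324,78), about 3 mm further in +x than the predicted points. The lane is clear beside it, so I'll correct and descend.

>>> step_arm --pt "0.6 0.35 -0.15 -4 0 0 0" --pt "0.6 0.35 -0.15 -8 0 0 0" --pt "0.6 0.35 -0.15 -11 0 0 0" --pt "0.6 0.35 -0.15 -13 0 0 0" --pt "0.6 0.35 -0.15 -13 0 0 0"

```text
time: 2.7
tool_pos: [0.4626, -0.236, 0.063]
tool_rot: [-3.135, -0.005, 1.586]
contact_force: [-1.4, -0.2, -0.0]
opening: 0.0552
grip_force: 0.0
```

>>> step_arm --pt "0.6 0 0 -2 0 0 0" --pt "0.6 0 0 -4 0 0 0" --pt "0.6 0 0 -4 0 0 0" --pt "0.2 0 0 -4 0 0 0" --pt "0.2 0 0 -4 0 0 0"

```text
time: 3.12
tool_pos: [0.4654, -0.2394, 0.0285]
tool_rot: [3.14, 0.001, 1.585]
contact_force: [-0.1, 1.0, 0.7]
opening: 0.0461
grip_force: 0.0
```

>>> step_arm --pt "0.2 0 0 0 0 0 0" --pt "0.2 0 0 0 0 0 0" --pt "0.2 0 0 0 0 0 0" --pt "0.2 0 0 0 0 0 0"

```text
time: 3.45
tool_pos: [0.4626, -0.2397, 0.0278]
tool_rot: [-3.139, 0.0, 1.585]
contact_force: [-7.6, -1.5, 8.5]
opening: 0.0275
grip_force: 25.0
```

>>> step_arm --pt "0.2 0 0 2 0 0 0" --pt "0.2 0 0 5 0 0 0" --pt "0.2 0 0 9 0 0 0" --pt "0.2 0 0 13 0 0 0" --pt "0.2 0 0 13 0 0 0"

```text
time: 3.87
tool_pos: [0.4675, -0.2418, 0.1649]
tool_rot: [3.13, 0.008, 1.584]
contact_force: [1.4, -0.1, -1.2]
opening: 0.0278
grip_force: 25.0
```

>>> step_arm --pt "0.2 0 0 0 0 0 0" --pt "0.2 0 0 0 0 0 0"

```text
time: 4.03
tool_pos: [0.4637, -0.2392, 0.1566]
tool_rot: [-3.141, -0.0, 1.584]
contact_force: [-0.6, -0.4, -0.7]
opening: 0.0269
grip_force: 25.0
```

Run:
```python
from h import *
m=camera_model("wrist");im=read_camera("wrist")
cv2.imwrite("pics/w3.png",im[:,:,::-1]); np.savez("w3.npz",**m)
o=observe();print(o["tool_pos"],o["tool_rot"],o["opening"],o["grip_force"],o["contact_force"])
```

```text
[ 0.46337031 -0.23896184  0.15577014] [-3.13999951e+00 -1.29998335e-03  1.58366374e+00] 0.027272030320627947 24.985450208187103 [-0.4190168  -0.07066098 -2.1920471 ]
```

View pics/w3.png

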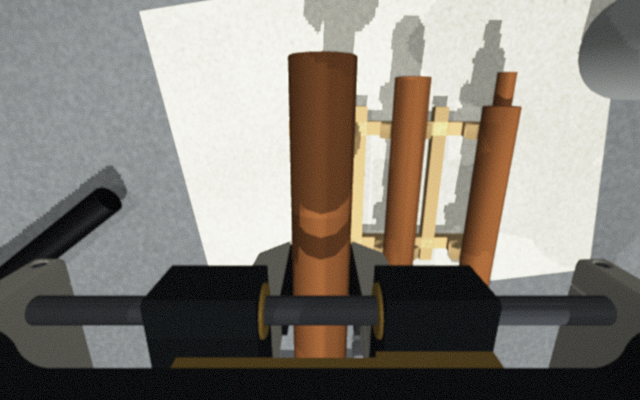

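Run:
```python
from h import *
m=dict(np.load("w3.npz"));T=np.array([.4634,-.239,.1558])
for z in(.180,.185,.189): 
    print(z,onz(m,322.5,52.5,z)-T, onz(m,289.5,60,z-.014)-T,onz(m,357,60,z-.014)-T, onz(m,293,225,z-.014)-T,onz(m,353,225,z-.014)-T)
```

```text
0.18 [0.00091996 0.09891346 0.0242    ] [-0.01269767  0.09737379  0.0102    ] [0.01538195 0.09774448 0.0102    ] [-0.01215618  0.0234859   0.0102    ] [0.01692499 0.02386226 0.0102    ]
0.185 [0.00089626 0.09837578 0.0292    ] [-0.01226382  0.09693793  0.0152    ] [0.01487688 0.09729623 0.0152    ] [-0.01174043  0.02552068  0.0152    ] [0.01636833 0.02588446 0.0152    ]
0.189 [0.00087729 0.09794563 0.0332    ] [-0.01191674  0.09658925  0.0192    ] [0.01447283 0.09693762 0.0192    ] [-0.01140783  0.02714851  0.0192    ] [0.015923   0.02750221 0.0192    ]
```

The rod is held level, 28 mm wide as it should be, with its tip 98.5 mm ahead of the TCP. I'll carry it to the cradle.

>>> step_arm --pt "0.2 -0.2 4 0 0 0 -0.06" --pt "0.2 -0.2 8 0 0 0 -0.12" --pt "0.2 -0.3 12 0 0 0 -0.18" --pt "0.2 -0.3 16 0 0 0 -0.247" --pt "0.2 -0.4 18 0 0 0 -0.247"

```text
time: 4.5
tool_pos: [0.4583, -0.0556, 0.1551]
tool_rot: [-3.137, -0.001, 1.335]
contact_force: [-0.2, -0.4, -1.9]
opening: 0.0274
grip_force: 25.0
```

>>> step_arm --pt "0.2 0 4 0 0 0 0" --pt "0.2 -0.1 8 0 0 0 0" --pt "0.2 -0.1 12 0 0 0 0" --pt "0.2 -0.1 14 0 0 0 0" --pt "0.2 -0.1 14 0 0 0 0"

```text
time: 4.92
tool_pos: [0.4577, 0.0842, 0.1552]
tool_rot: [-3.138, -0.0, 1.341]
contact_force: [0.6, -0.5, -1.0]
opening: 0.0269
grip_force: 25.0
```

>>> step_arm --pt "0.2 0 0 0 0 0 0" --pt "0.2 0 0 0 0 0 0"

```text
time: 5.08
tool_pos: [0.4586, 0.08, 0.1557]
tool_rot: [-3.139, 0.001, 1.337]
contact_force: [0.4, -1.1, -1.0]
opening: 0.0274
grip_force: 25.0
```

Run:
```python
from h import *
m=camera_model("wrist");im=read_camera("wrist")
t=np.ascontiguousarray(im[:,:,::-1]);o=observe()
d=np.array([np.cos(1.337),np.sin(1.337),0]);n=np.array([-d[1],d[0],0]);S=np.array([.492,.265,0])
for x in(-.103,-.045):
  for y in(-.036,0,.036):
    u,v=proj(m,S+d*x+n*y+[0,0,.05 if y else .022]);cv2.circle(t,(int(round(u)),int(round(v))),2,(0,255,0),-1)
cv2.imwrite("pics/w4.png",t); np.savez("w4.npz",**m)
print(o["tool_pos"],o["tool_rot"],o["opening"],o["grip_force"],o["contact_force"])
```

```text
[0.45876333 0.07965785 0.15593592] [-3.13994951e+00  7.68263114e-04  1.33598312e+00] 0.027039943346819344 24.98572736978531 [ 0.99515659 -0.15156402 -0.40012152]
```

View pics/w4.png

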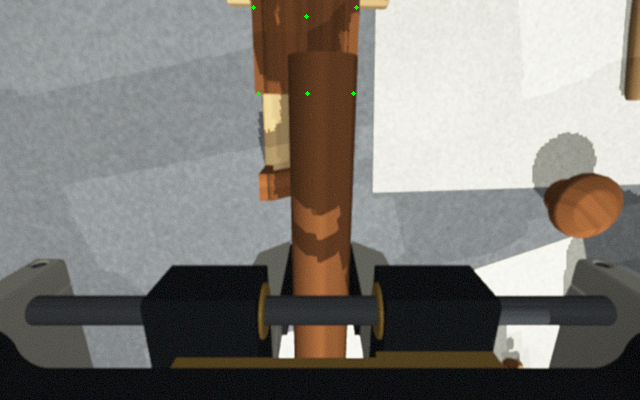

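The projected groove points match the block's edges to about 1 mm. I'll move over the groove and lower the rod.

>>> step_arm --pt "0.2 0 2.5 0 0 0 0" --pt "0.2 0 4.9 0 0 0 0" --pt "0.2 0 4.9 0 0 0 0" --pt "0.2 0 4.9 -3 0 0 0" --pt "0.2 0 4.9 -5 0 0 0"

```text
time: 5.55
tool_pos: [0.4594, 0.1284, 0.1058]
tool_rot: [3.141, 0.0, 1.336]
contact_force: [-0.1, -0.9, -2.0]
opening: 0.0274
grip_force: 25.0
```

>>> step_arm --pt "0.2 0 0 -2 0 0 0" --pt "0.2 0 0 -4 0 0 0" --pt "0.2 0 0 -5 0 0 0" --pt "0.2 0 0 -6 0 0 0" --pt "0.2 0 0 -6 0 0 0"

```text
time: 5.97
tool_pos: [0.458, 0.1278, 0.0448]
tool_rot: [-3.138, 0.002, 1.335]
contact_force: [-0.7, 0.2, -0.6]
opening: 0.0274
grip_force: 25.0
```

>>> step_arm --pt "0.2 0 0 -0.6 0 0 0" --pt "0.2 0 0 -1.2 0 0 0" --pt "0.2 0 0 -1.7 0 0 0" --pt "0.2 0 0 -1.7 0 0 0"

```text
time: 6.3
tool_pos: [0.4589, 0.1292, 0.0294]
tool_rot: [-3.141, 0.0, 1.337]
contact_force: [-0.9, 0.8, -1.2]
opening: 0.0274
grip_force: 25.0
```

>>> step_arm --pt "0.2 0 0 -0.2 0 0 0" --pt "0.2 0 0 -0.2 0 0 0" --pt "0.45 0 0 -0.2 0 0 0" --pt "0.6 0 0 -0.2 0 0 0" --pt "0.6 0 0 -0.2 0 0 0"

```text
time: 6.72
tool_pos: [0.4595, 0.1296, 0.0279]
tool_rot: [3.141, -0.0, 1.337]
contact_force: [0.1, 0.1, 0.2]
opening: 0.0428
grip_force: 0.0
```

>>> step_arm --pt "0.6 0 0 0 0 0 0" --pt "0.6 0 0 3 0 0 0" --pt "0.6 0 0 7 0 0 0" --pt "0.6 0 0 11 0 0 0" --pt "0.6 0 0 11 0 0 0"

```text
time: 7.13
tool_pos: [0.4633, 0.1301, 0.1445]
tool_rot: [3.13, -0.004, 1.337]
contact_force: [2.3, 0.3, 0.3]
opening: 0.0551
grip_force: 0.0
```

Run:
```python
from h import *
mt=camera_model("top");t=read_camera("top")[:,:,::-1];s=read_camera("side")[:,:,::-1];w=read_camera("wrist")[:,:,::-1]
up=lambda i,x,y,W,h,k:cv2.resize(np.ascontiguousarray(i[y:y+h,x:x+W]),None,fx=k,fy=k,interpolation=cv2.INTER_CUBIC)
a=up(s,250,110,100,112,3.5);b=up(w,200,0,240,392,1)
cv2.imwrite("pics/p5.png",np.hstack([a,b]));o=observe();print(o["tool_pos"],o["tool_rot"])
np.savez("w5.npz",**camera_model("wrist"))
```

```text
[0.45905176 0.12950211 0.13781211] [ 3.14093132e+00 -2.03000802e-04  1.33680869e+00]
```

View pics/p5.png

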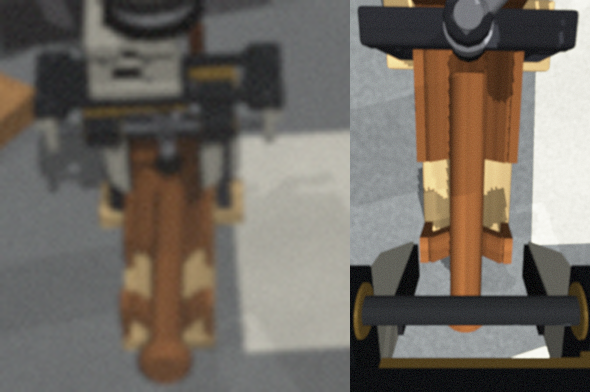

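The rod lies centred in the groove, with the knob outside the mouth and the tip short of the yoke. Next I'll close the fingers, drop behind the knob and push.

>>> step_arm --pt "0 -1 -4 0 0 0 0" --pt "0 -1.9 -8 0 0 0 0" --pt "0 -2.8 -12 0 0 0 0" --pt "0 -3.2 -13.7 0 0 0 0" --pt "0 -3.2 -13.7 0 0 0 0"

```text
time: 7.7
tool_pos: [0.4253, -0.0102, 0.1361]
tool_rot: [-3.138, 0.001, 1.333]
contact_force: [0.1, 0.4, 0.6]
opening: 0.0264
grip_force: 0.0
```

>>> step_arm --pt "0 0 0 -3 0 0 0" --pt "0 0 0 -6 0 0 0" --pt "0 0 0 -9 0 0 0" --pt "0 0 0 -10.5 0 0 0" --pt "0 0 0 -10.5 0 0 0"

```text
time: 8.12
tool_pos: [0.424, -0.0063, 0.0289]
tool_rot: [-3.133, 0.0, 1.337]
contact_force: [-0.5, -0.7, 0.5]
opening: 0.0004
grip_force: 0.0
```

>>> step_arm --pt "0 0.1 0.4 0 0 0 0" --pt "0 0.23 1 0 0 0 0" --pt "0 0.35 1.5 0 0 0 0" --pt "0 0.46 2 0 0 0 0" --pt "0 0.46 2 0 0 0 0"

```text
time: 8.53
tool_pos: [0.4326, 0.0135, 0.0336]
tool_rot: [3.139, -0.0, 1.338]
contact_force: [0.5, 0.4, 0.8]
opening: 0.0006
grip_force: 0.0
```

>>> step_arm --pt "0 0.14 0.58 0 0 0 0" --pt "0 0.28 1.17 0 0 0 0" --pt "0 0.42 1.75 0 0 0 0" --pt "0 0.56 2.33 0 0 0 0" --pt "0 0.7 2.92 0 0 0 0"

```text
time: 8.95
tool_pos: [0.4391, 0.0423, 0.0328]
tool_rot: [3.141, 0.0, 1.337]
contact_force: [0.5, -1.5, 0.4]
opening: 0.0002
grip_force: 0.8
```

>>> step_arm --pt "0 0.05 0.2 0 0 0 0" --pt "0 0.07 0.3 0 0 0 0" --pt "0 0.07 0.3 0 0 0 0"

```text
time: 9.2
tool_pos: [0.4393, 0.045, 0.0326]
tool_rot: [-3.141, -0.0, 1.337]
contact_force: [0.7, 0.6, 0.5]
opening: 0.0003
grip_force: 0.0
```

Next, 2 mm steps until the stop is felt.

>>> step_arm --pt "0 0.05 0.2 0 0 0 0" --pt "0 0.05 0.2 0 0 0 0"

```text
time: 9.37
tool_pos: [0.4396, 0.0468, 0.0326]
tool_rot: [-3.141, 0.0, 1.337]
contact_force: [0.2, 0.3, 0.7]
opening: 0.0003
grip_force: 0.0
```

>>> step_arm --pt "0 0.05 0.2 0 0 0 0" --pt "0 0.05 0.2 0 0 0 0"

```text
time: 9.53
tool_pos: [0.4397, 0.0471, 0.0326]
tool_rot: [-3.14, 0.003, 1.338]
contact_force: [-2.4, -14.2, 1.8]
opening: 0.0006
grip_force: 6.9
```

>>> step_arm --pt "0 0.02 0.1 0 0 0 0" --pt "0 0.02 0.1 0 0 0 0"

```text
time: 9.7
tool_pos: [0.4397, 0.0471, 0.0326]
tool_rot: [-3.14, 0.004, 1.338]
contact_force: [-4.1, -19.6, 2.1]
opening: 0.0007
grip_force: 10.0
```

The end is against the stop (about 20 N, TCP within 3 mm of the predicted spot). I'll back off, rise and look at the crank.

>>> step_arm --pt "0 -0.3 -1.2 0 0 0 0" --pt "0 -0.5 -2.2 0 0 0 0" --pt "0 -0.5 -2.2 3 0 0 0" --pt "0.5 -0.5 -2.2 7 0 0 0" --pt "0.5 -0.5 -2.2 11 0 0 0"

```text
time: 10.12
tool_pos: [0.4345, 0.0274, 0.1434]
tool_rot: [-3.138, 0.0, 1.336]
contact_force: [1.2, 0.4, 0.7]
opening: 0.0095
grip_force: 0.0
```

>>> step_arm --pt "0.5 0 0 4 0 0 0" --pt "0.5 0 0 8 0 0 0" --pt "0.5 0 0 12 0 0 0" --pt "0.5 0 0 16 0 0 0" --pt "0.5 0 0 16 0 0 0"

```text
time: 10.53
tool_pos: [0.4384, 0.0274, 0.3102]
tool_rot: [3.128, -0.002, 1.337]
contact_force: [1.2, -0.2, 0.1]
opening: 0.0421
grip_force: 0.0
```

>>> step_arm --pt "0.5 2 4 0 0 0 0" --pt "0.5 4 8 0 0 0 0" --pt "0.5 4.5 11 0 0 0 0" --pt "0.5 4.5 11 0 0 0 0" --pt "0.5 4.5 11 0 0 0 0"

```text
time: 10.95
tool_pos: [0.4804, 0.139, 0.3018]
tool_rot: [-3.14, 0.0, 1.34]
contact_force: [0.1, -0.7, -0.7]
opening: 0.0461
grip_force: 0.0
```

Run:
```python
from h import *
def blob(n,tag):
    m=camera_model(n);im=np.ascontiguousarray(read_camera(n)[:,:,::-1]);cv2.imwrite(f"pics/{tag}.png",im)
    u,v=proj(m,(.519,.260,.168));print(n,tag,"pred",u,v,"axis",proj(m,(.487,.2436,.15)))
    h=cv2.cvtColor(im,cv2.COLOR_BGR2HSV);k=((h[...,0]<14)|(h[...,0]>170))&(h[...,1]>90)&(h[...,2]>25)&(h[...,2]<115)
    R=60 if n=="wrist" else 20
    g=np.zeros_like(k);a,b=max(int(v)-R,0),max(int(u)-R,0);g[a:int(v)+R,b:int(u)+R]=1
    nn,l,st,c=cv2.connectedComponentsWithStats((k&g).astype(np.uint8))
    for i in range(1,nn):
        if st[i,4]>12:
            p=np.argwhere(l==i)[:,::-1].astype(np.float32);r=cv2.minAreaRect(p);print(st[i],np.round(c[i],1),np.round(cv2.boxPoints(r),1).tolist(),h[l==i].mean(0).round())
    return m
np.savez("w6.npz",**blob("wrist","w6"));blob("top","t6");blob("side","s6")
o=observe();print(o["tool_pos"],o["tool_rot"])
```

```text
wrist w6 pred 331.7152820260595 38.39565141126175 axis (np.float64(299.3850663329056), np.float64(71.04978651581058))
[326  18  20  39 450] [334.9  32.4] [[326.0, 18.0], [345.0, 18.0], [345.0, 56.0], [326.0, 56.0]] [ 10. 156.  57.]
[271  38  50  27 739] [292.7  46.9] [[271.0, 38.0], [320.0, 38.0], [320.0, 64.0], [271.0, 64.0]] [ 12. 162. 101.]
[272  59  17   6  25] [279.8  63. ] [[272.0, 64.0], [272.0, 59.0], [288.0, 59.0], [288.0, 64.0]] [ 11. 142. 103.]
[322  63  16   3  26] [328.2  64.6] [[322.0, 65.0], [322.0, 63.0], [337.0, 63.0], [337.0, 65.0]] [ 11. 137.  95.]
[278  84  15   4  19] [283.9  84.4] [[278.0, 87.0], [278.0, 84.0], [292.0, 84.0], [292.0, 87.0]] [ 10. 125. 102.]
[294  85   4  13  44] [295.3  91.7] [[294.0, 85.0], [297.0, 85.0], [297.0, 97.0], [294.0, 97.0]] [ 12. 162.  94.]
[311  85  26  13 116] [322.2  89.8] [[311.0, 85.0], [336.0, 85.0], [336.0, 97.0], [311.0, 97.0]] [ 12. 157. 105.]
top t6 pred 212.14505068186267 185.942220720919 axis (np.float64(219.15922311966594), np.float64(197.89551733395982))
[212 195   6  10  40] [214.4 200.7] [[212.0, 195.0], [217.0, 195.0], [217.0, 204.0], [212.0, 204.0]] [ 13. 144.  90.]
side s6 pred 304.6715168759759 123.52791775605615 axis (np.float64(295.77747729029863), np.float64(133.54483241330018))
[0.48034216 0.1368742  0.30249718] [-3.14115170e+00  4.15104314e-04  1.33604681e+00]
```

Run:
```python
from h import *
m=dict(np.load("w6.npz"));im=cv2.imread("pics/w6.png")
print("ctr@.167",onz(m,335,34,.167),"foot front",onz(m,335,57,.142),"top back",onz(m,335,17.5,.192))
h=cv2.cvtColor(im,cv2.COLOR_BGR2HSV);k=((h[...,1]<60)&(h[...,2]>115)).astype(np.uint8);k[110:]=0;k[:,:270]=0;k[:,360:]=0;k[:30]=0
n,l,st,c=cv2.connectedComponentsWithStats(k)
for i in range(1,n):
    if st[i,4]>30: print(st[i],c[i].round(1))
print((lambda s:s)(cv2.HoughCircles(cv2.cvtColor(im,cv2.COLOR_BGR2GRAY)[30:120,260:360],cv2.HOUGH_GRADIENT,1,10,param1=100,param2=12,minRadius=6,maxRadius=18)))
A=np.array([.487,.2436]);d=np.array([.2317,.9728]);r=np.array([.9728,-.2317])
for H in (onz(m,335,34,.167)[:2],np.array([.519,.26])): 
    e=H-A;print(np.hypot(*e),np.arctan2(e@r,e@d))
```

```text
ctr@.167 [0.52231252 0.26264099 0.167     ] foot front [0.52017059 0.24820116 0.142     ] top back [0.5228119  0.26963214 0.192     ]
[345  30  15  23 228] [353.3  38.2]
[293  38  43  50 813] [312.6  62.1]
[338  54  22  56 486] [349.9  96.6]
[270  89   3  21  62] [271.   99.2]
[[[43.5 47.5 11.8]
  [73.5  8.5  9.1]
  [28.5 65.5 11.8]]]
0.0401189840217743 0.8424502613006138
0.035957752988750584 0.8633768665267567
```

The handle is at (0.5215, 0.2605). That puts it 40 mm from the screw axis, as given, at a crank angle of about 0.84. I'll grasp it.

>>> step_arm --pt "0.5 1.4 4 0 0 0 0" --pt "0.5 2.8 8 0 0 0 0" --pt "0.5 4.1 12.3 0 0 0 0" --pt "0.5 4.1 12.3 -3 0 0 0" --pt "0.5 4.1 12.3 -7 0 0 0" --grip_force 20

```text
time: 11.52
tool_pos: [0.5242, 0.2625, 0.235]
tool_rot: [3.134, -0.005, 1.338]
contact_force: [0.6, 0.6, -1.4]
opening: 0.0459
grip_force: 0.0
```

>>> step_arm --pt "0.5 0 0 -1 0 0 0" --pt "0.5 0 0 -3 0 0 0" --pt "0.5 0 0 -5 0 0 0" --pt "0.5 0 0 -7 0 0 0" --pt "0.5 0 0 -7.5 0 0 0"

```text
time: 11.93
tool_pos: [0.5206, 0.2587, 0.1557]
tool_rot: [-3.138, 0.003, 1.335]
contact_force: [-0.5, 0.0, -0.5]
opening: 0.0462
grip_force: 0.0
```

>>> step_arm --pt "0.4 0 0 0 0 0 0" --pt "0.1 0 0 0 0 0 0" --pt "0.1 0 0 0 0 0 0" --pt "0.1 0 0 0 0 0 0" --pt "0.1 0 0 0 0 0 0"

```text
time: 12.35
tool_pos: [0.522, 0.2608, 0.1589]
tool_rot: [3.14, -0.001, 1.337]
contact_force: [-2.2, 0.8, 1.9]
opening: 0.0173
grip_force: 1.3
```

>>> step_arm --pt "0.1 0 0 0 0 0 0" --pt "0.1 0 0 0 0 0 0" --pt "0.1 0 0 0 0 0 0"

```text
time: 12.6
tool_pos: [0.5218, 0.2609, 0.1587]
tool_rot: [3.141, -0.001, 1.337]
contact_force: [-2.3, -0.7, 6.4]
opening: 0.0154
grip_force: 20.0
```

Gripped: the opening reads 15.4 mm on the 16 mm handle. Now the arc offsets in cm.

Run:
```python
import numpy as np
p0=.4966
P=lambda D:np.array([4*np.cos(p0-D),4*np.sin(p0-D),-.16*D])
for s in np.arange(0,6,1.5):
    print([np.round(P(s+q)-P(s),2).tolist() for q in (.3,.6,.9,1.2,1.5)])
```

```text
[[0.41, -1.12, -0.05], [0.46, -2.32, -0.1], [0.16, -3.48, -0.14], [-0.47, -4.49, -0.19], [-1.37, -5.28, -0.24]]
[[-1.09, -0.48, -0.05], [-2.28, -0.62, -0.1], [-3.46, -0.41, -0.14], [-4.51, 0.15, -0.19], [-5.36, 0.99, -0.24]]
[[-0.56, 1.06, -0.05], [-0.78, 2.23, -0.1], [-0.65, 3.42, -0.14], [-0.17, 4.51, -0.19], [0.61, 5.42, -0.24]]
[[1.01, 0.63, -0.05], [2.17, 0.94, -0.1], [3.36, 0.89, -0.14], [4.49, 0.49, -0.19], [5.45, -0.22, -0.24]]
```

>>> step_arm --pt "0.1 0.41 -1.12 -0.05 0 0 0" --pt "0.1 0.46 -2.32 -0.1 0 0 0" --pt "0.1 0.16 -3.48 -0.14 0 0 0" --pt "0.1 -0.47 -4.49 -0.19 0 0 0" --pt "0.1 -1.37 -5.28 -0.24 0 0 0"

```text
time: 13.02
tool_pos: [0.5085, 0.2085, 0.1564]
tool_rot: [3.14, -0.003, 1.336]
contact_force: [-1.6, 5.8, 4.6]
opening: 0.0155
grip_force: 20.0
```

>>> step_arm --pt "0.1 0 0 0 0 0 0" --pt "0.1 0 0 0 0 0 0"

```text
time: 13.18
tool_pos: [0.5075, 0.2082, 0.1563]
tool_rot: [3.141, -0.001, 1.337]
contact_force: [-3.0, 1.4, 5.3]
opening: 0.0156
grip_force: 20.0
```

Forces are low and the handle follows, so I'll continue.

>>> step_arm --pt "0.1 -1.09 -0.48 -0.05 0 0 0" --pt "0.1 -2.28 -0.62 -0.1 0 0 0" --pt "0.1 -3.46 -0.41 -0.14 0 0 0" --pt "0.1 -4.51 0.15 -0.19 0 0 0" --pt "0.1 -5.36 0.99 -0.24 0 0 0"

```text
time: 13.6
tool_pos: [0.4545, 0.2175, 0.154]
tool_rot: [3.139, -0.0, 1.336]
contact_force: [1.3, -1.8, 6.2]
opening: 0.0154
grip_force: 20.0
```

>>> step_arm --pt "0.1 -0.56 1.06 -0.05 0 0 0" --pt "0.1 -0.78 2.23 -0.1 0 0 0" --pt "0.1 -0.65 3.42 -0.14 0 0 0" --pt "0.1 -0.17 4.51 -0.19 0 0 0" --pt "0.1 0.61 5.42 -0.24 0 0 0"

```text
time: 14.02
tool_pos: [0.4601, 0.273, 0.1516]
tool_rot: [3.141, -0.0, 1.338]
contact_force: [0.3, -3.9, 6.1]
opening: 0.0153
grip_force: 20.0
```

>>> step_arm --pt "0.1 0 0 0 0 0 0" --pt "0.1 0 0 0 0 0 0"

```text
time: 14.18
tool_pos: [0.4614, 0.2737, 0.1516]
tool_rot: [3.139, -0.003, 1.338]
contact_force: [-1.1, 3.2, 6.0]
opening: 0.0155
grip_force: 20.0
```

>>> step_arm --pt "0.1 1.01 0.63 -0.05 0 0 0" --pt "0.1 2.17 0.94 -0.1 0 0 0" --pt "0.1 3.36 0.89 -0.14 0 0 0" --pt "0.1 4.49 0.49 -0.19 0 0 0" --pt "0.1 5.0 0.18 -0.22 0 0 0"

```text
time: 14.6
tool_pos: [0.5112, 0.2739, 0.1493]
tool_rot: [3.141, -0.0, 1.337]
contact_force: [-3.0, -1.3, 9.5]
opening: 0.0156
grip_force: 20.0
```

>>> step_arm --pt "0.1 0 0 0 0 0 0" --pt "0.1 0 0 0 0 0 0"

```text
time: 14.77
tool_pos: [0.5113, 0.2736, 0.1494]
tool_rot: [3.139, -0.0, 1.337]
contact_force: [-0.3, -2.5, 7.7]
opening: 0.0158
grip_force: 20.0
```

The crank is at about 6.7 rad, past the 5.7 needed. I'll release and retreat.

>>> step_arm --pt "0.4 0 0 0 0 0 0" --pt "0.4 0 0 0 0 0 0" --pt "0.4 0 0 0 0 0 0" --pt "0.4 0 0 2 0 0 0" --pt "0.4 0 0 5 0 0 0"

```text
time: 15.18
tool_pos: [0.5084, 0.2733, 0.1956]
tool_rot: [-3.135, 0.004, 1.337]
contact_force: [0.9, -0.2, 1.5]
opening: 0.0363
grip_force: 0.0
```

>>> step_arm --pt "0.4 0 0 4 0 0 0" --pt "0.4 0 0 8 0 0 0" --pt "0.4 -2 -4 9 0 0 0" --pt "0.4 -3.5 -8 9 0 0 0" --pt "0.4 -4 -12 9 0 0 0"

```text
time: 15.6
tool_pos: [0.4695, 0.1573, 0.2892]
tool_rot: [3.14, -0.001, 1.34]
contact_force: [1.7, -0.7, -0.3]
opening: 0.0365
grip_force: 0.0
```

>>> step_arm --pt "0.4 0 0 0 0 0 0" --pt "0.4 0 0 0 0 0 0" --pt "0.4 0 0 0 0 0 0"

```text
time: 15.85
tool_pos: [0.4711, 0.1576, 0.2883]
tool_rot: [3.142, -0.001, 1.336]
contact_force: [-0.3, 1.3, 0.0]
opening: 0.0368
grip_force: 0.0
```

Run:
```python
from h import *
m=camera_model("wrist");im=np.ascontiguousarray(read_camera("wrist")[:,:,::-1]);cv2.imwrite("pics/w7.png",im);o=observe();print(o["tool_pos"],o["contact_force"],o["opening"])
h=cv2.cvtColor(im,cv2.COLOR_BGR2HSV)
k=((h[...,0]<14)&(h[...,1]>90)&(h[...,2]>25)&(h[...,2]<80)).astype(np.uint8)
u,v=proj(m,(.511,.2735,.158));print("pred handle",u,v)
g=np.zeros_like(k);g[max(int(v)-50,0):int(v)+50,int(u)-50:int(u)+50]=1
n,l,st,c=cv2.connectedComponentsWithStats(k*g)
for i in range(1,n):
    if st[i,4]>60:
        print(st[i],c[i].round(1),onz(m,*c[i],.158))
# bystander rods & knob in the top picture vs start
t0=cv2.imread("pics/top0.png");t=read_camera("top")[:,:,::-1]
for nm,i in(("before",t0),("after",np.ascontiguousarray(t))):
    hh=cv2.cvtColor(i,cv2.COLOR_BGR2HSV);q=((hh[...,0]<14)&(hh[...,1]>110)&(hh[...,2]>60)).astype(np.uint8)
    n,l,st,c=cv2.connectedComponentsWithStats(q);print(nm,[(c[j].round(1).tolist(),int(st[j,4])) for j in range(1,n) if st[j,4]>60])
mt=camera_model("top");d=np.array([.2317,.9728,0]);print("pred knob px",proj(mt,np.array([.492,.265,.042])-.201*d))
```

```text
[0.4711365  0.15810393 0.28811066] [-0.19584605 -0.46028071 -0.22439949] 0.0367866417993731
pred handle 334.0605007145626 44.27121406869699
[327  28  21  27 417] [336.4  40.4] [0.51338484 0.27582899 0.158     ]
before [([295.1, 69.7], 3637), ([299.2, 139.2], 216), ([384.8, 161.0], 443), ([385.9, 183.8], 472), ([239.1, 206.8], 622), ([213.6, 204.4], 78), ([387.7, 206.9], 504), ([275.6, 214.9], 159)]
after [([294.0, 69.9], 3681), ([299.1, 139.2], 211), ([385.2, 161.1], 412), ([385.6, 183.8], 460), ([273.5, 214.3], 358)]
pred knob px (np.float64(283.04426849147274), np.float64(214.9161720555688))
```

The handle stayed where I left it, the rod is in the groove, and the other rods and the mushroom haven't moved. Handing in.

```bash
python3 -c "
from cell import *
print(hand_in())"
```

```text
the job is handed in; nothing more can be done
None
```

I handed in the job at about 16 s: the knob rod is in the groove with its plain end against the stop (felt at about 20 N), and the clamp is cranked to about 6.7 rad and released. The top and wrist cameras showed the crank holding its angle and the other two rods and the mushroom unmoved. I didn't re-check the rest of the bench, and the hand-in returned no verdict.

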